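Pry the spring clip off a coffee grinder's spindle with a hooked pick

ROBOT

A 6-joint arm with a two-finger parallel gripper is mounted at the origin on a cart in front of the work surface, level with it; the furniture and walls round the work are solid. World frame = base frame: x ahead of the robot, y to its left, z up, the work surface at z = 0. Lengths are in m, angles in degrees, forces in N, time in s.
With the tool pointing down it reaches from about 0.3 to 0.85 m from the base axis. Payload 5.4 kg.
Tool frame: the origin (TCP) lies midway between the tips of the shut fingers; the grasp point (between the pads) lies 19 mm behind it; y points along the fingers, x is the direction in which the jaws open and shut, and the axes are right-handed (so a half turn about y gives the same grasp; the last joint's range is limited). The gripper opens to 85 mm and grips with 20 to 120 N. Pads are 22 mm wide; open, the fingers measure 114 mm over their backs; the gripper's body (76 mm by 85 mm) begins 54 mm behind the grasp point. The pads swing forward as they close: fully open they stand 13 mm farther back than shut.
Start: joints at [-75.292, 9.076, 91.501, -0, 79.423, -12.038], TCP at [0.259, -0.513, 0.203] pointing down, gripper open.
Joint ranges: [-166.64, 166.64], [-54.1, 131.32], [10.49, 154.53], [-73.88, 253.88], [9.74, 151.15], [-171.62, 171.62]. Speed limits (degrees/s): [147.25, 147.25, 180, 180, 180, 180].

INTERFACE

Orientations are given as a 3x3 rotation matrix whose columns are the frame's x, y, z axes.
In Python, from bench import state, imaging, job gives the robot as it stands.
- The arm moves only by the tool play_rows, never from a script. Its argument "increments" is a list of rows, each a list of 5 numbers: the opening, from 0 (shut) to 1 (fully open), then the shift along the world's x, y, z in m, then the turn about the world's z in rad. In form: [[fingers, tx, ty, tz, yaw], ...]. A call has 1 to 10 rows; each row is the pose to reach, as a shift and turn from the pose commanded when the call began; what a row does not reach only later rows make up. A row lasts 1/12 s, in which the tool goes at most 41.7 mm and 7.16 degrees, less where a joint would pass 70% of its speed; a pose out of reach is approached as far as the arm can. A call with a gripper value outside its range is refused whole. The fingers move at their own pace and stop on an object; "force" is the grip in N (left out, the last holds). Time passes only in rows, so rows that repeat a pose let the fingers close. It gives the time, the measured TCP pose, the force and the opening at its end, in the units of the state.
- state(): the state, without advancing time (a new reading comes with each control period).
- imaging.get_image(name): name is "side" or "top"; returns (picture, depth): 384x512x3 uint8, blue, green, red; 384x512 float32, m along the optical axis (not along the pixel's ray), 0 where there is no reading.
- imaging.calibration(name): a dict with "camera_matrix" (3x3 intrinsics, pixels), "T" (4x4, takes a point from camera to world coordinates). Camera axes: x right, y down, z forward; pixel columns grow to the right and rows downward; lengths in m; the calibration is good to about 2 mm. A picture is of the moment at which its call begins. calibration takes no time and is no camera call.
- job.sign_off(): hands the job in, once; it reports no verdict.
The state is a dict: "clock": time; "joints": joint angles; "joint_vel": joint speeds; "joint_efforts": joint torques, N m; "ee_pos": TCP position; "tcp_rot": TCP orientation; "ft_force": force on the tool from outside, world axes, zero at the start; "torque": the same for the moment, N m; "gripper_width": finger opening in m.
Only numpy, scipy, OpenCV 4.12 (cv2) and the standard library are available. Lean on these libraries where they do the work, as an engineer would, in place of code of your own. Each camera call takes 0.05 s, during which the arm holds its last target. There are 200 camera calls.

TASK

The burr of the opened coffee grinder has to come off for cleaning: take the hooked pick from its stand, set its hook down gently behind the turned-up lip of the brass spring clip, and pull the clip out of its groove in the spindle so that it comes right off and stays on the grinder's tray. Then put the pick back in its stand. Never force the pick (20 N at most), do not touch the clip with the gripper, and leave the mug and the lemon where they are.

Things in the scene. Friction and masses are not known exactly. Their poses are not given: they have to be found in the camera images.
- grinder: Opened coffee grinder, fixed; origin on the worktop under its spindle, z up. Black tray, x -75 to +75, y -135 to +75 mm, floor 30 mm high, rim 41 mm high on three sides. A steel motor housing 92 mm high stands at x 70 to 115, y -95 to +75 mm; a dial sticks out of the -x side to x = -87 mm. The aluminium burr round the spindle is 52 mm across (foot 72 mm), its top 58 mm high.
- spindle (a point): On the steel spindle's axis at the bottom of the groove, 66 mm above the worktop; axes as the grinder's. Below it a shoulder 28 mm across; from it up the groove, 7 mm tall, with a neck 14 mm across; then the head, 24 mm across, from 73 to 81 mm above the worktop.
- clip: Loose brass spring clip, 30 g, seated in the groove at the start. Origin on the neck's axis at the clip's underside; its +x points out along the tab, the way it comes off. Two sprung jaws, 30 mm wide overall, reach back round the neck to x = -10 mm; they spread and snap past the neck at a pull of about 5 to 8 N within the first 8 mm. The clip is right off after 20 mm.
- clip_tab (a point): Place for the hook's rod, at x = +20 mm of the clip, on top of its flat tab (25 mm wide, 5 mm thick, x = 9 to 34 mm), between the edge of the spindle's head (x = 12 mm) and the inner face of the turned-up lip (x = 31 to 34 mm, 25 mm wide, top 4 mm above the tab). Axes as the clip's.
- mug_2: Green and white mug, 78 x 116 x 101 mm, standing on the worktop; origin under its middle. A bystander.
- lemon_1: Yellow lemon, 71 x 53 x 51 mm, lying on the worktop; origin under its middle. A bystander.
- pick: Hooked pick, about 80 g, upright in its stand at the start. Origin at the centre of its collar's underside, z up. Above it a collar 32 mm across, 4 mm thick, then an orange handle 18 x 18 mm, up to z = 50 mm; below it a tapered boss 8 mm deep, 23 mm across. A steel rod 5 mm thick runs down the axis; its end is bent into a hook whose toe reaches 6 mm in the pick's +x.
- pick_collet (a point): Point on the pick's axis at the boss's underside, z = -8 mm of the pick, where the hook's rod comes out; axes as the pick's. The rod is adjustable and clamped at another setting each time: the hook's underside is 10 to 34 mm below this point (18 to 42 mm below the collar's underside), not measured.
- stand: Grey pick stand, fixed: foot 75 x 75 x 8 mm and a square well, outside 37 mm, inside 27 mm, its top 60 mm above the worktop. Origin on the worktop in its middle. The pick's collar rests on the well's top, boss and hook inside, either way round.
- stand_seat (a point): Middle of the well's top, 60 mm above the worktop: where the pick's origin is when the pick is in its stand; axes as the stand's.
Not all that is in view belongs to the job. What is meant by the pick is not green, and is the larger of those in its own colour. Leave any blue look-alike of the stand alone.

How it is judged (in metres and radians):
On the way, in this order (a step that is already met when the one before it is completed fails the run):
1. the pick's hook bears on the clip in its groove (contact force between pick and clip above 1.5 N and horizontal distance between clip and spindle below 0.012 m), for 0.02 s.
2. the clip is off the spindle (horizontal distance between clip and spindle above 0.019 m), for 0.1 s.
At the end, for the whole second after the job is handed in: The clip lies at rest on the grinder (tray or burr, within the tray's outline), its origin more than 19 mm from the spindle's axis; the pick stands still in its stand, within 10 mm of its seat and tilted less than 0.12 rad (horizontal distance between clip and spindle above 0.019 m and x of clip in the frame of grinder between -0.075 and 0.075 m and y of clip in the frame of grinder between -0.135 and 0.075 m and height (world z) of clip between 0.022 and 0.075 m and linear speed of each of clip, pick below 0.02 m/s and distance between pick and stand_seat below 0.01 m and angle between pick's own z axis and vertical below 0.12 rad); the robot touches nothing.
It fails at once if the pick is forced against the clip with more than 20 N (contact force between pick and clip above 20 N).
It fails at once if the pick is forced against the grinder with more than 20 N (contact force between pick and grinder above 20 N).
It fails at once if the gripper touches the clip (contact force between the fingers and clip above 0.5 N).
It fails at once if the mug is moved by more than 30 mm (distance of mug_2 from where it was at the start of the episode above 0.03 m).
It fails at once if the lemon is moved by more than 30 mm (distance of lemon_1 from where it was at the start of the episode above 0.03 m).
It also fails if it takes over 58 s, if anything falls off the work surface, if the arm or the gripper's body presses on something with over 40 N, if the wrist force passes 120 N, or if a joint passes its speed limit or range.

## Working session

There is one attempt and no reset: what is moved stays moved. The work goes in short steps, Python scripts to look and compute and a tool call to move; the robot and the scene stay as the last step left them, time stands still between calls to the robot, and variables do not carry over. Pictures are saved under pics/ and viewed, about 8 in all and at most 12, crops included, and the job is handed in when it is done.

Besides the shell and the picture viewer there is one more tool, called after "Call:" by a JSON object that holds its "op" and its "data", one argument or row to a line. play_rows: Moves the arm, as the interface text tells. Its arguments: {"type":"object","properties":{"increments":{"type":"array","items":{"type":"array","items":{"type":"number"}}},"force":{"type":"number"}},"required":["increments"]}

```bash
mkdir -p pics; ls; cat > h.py <<'E'
import numpy as np, cv2
from bench import state, imaging, job
def get(n):
    im,d=imaging.get_image(n); c=imaging.calibration(n); return im,d,np.array(c["camera_matrix"]),np.array(c["T"])
def pts(d,K,T):
    v,u=np.mgrid[:d.shape[0],:d.shape[1]]
    P=np.stack([(u-K[0,2])/K[0,0]*d,(v-K[1,2])/K[1,1]*d,d],-1)
    return P@T[:3,:3].T+T[:3,3]
def ray(u,v,K,T,z):
    r=T[:3,:3]@np.array([(u-K[0,2])/K[0,0],(v-K[1,2])/K[1,1],1]); return T[:3,3]+r*(z-T[2,3])/r[2]
def proj(p,K,T):
    q=T[:3,:3].T@(np.array(p)-T[:3,3]); q=K@q; return q[:2]/q[2]
E
python3 - <<'E'
from h import *
for n in("side","top"):
    im,d,K,T=get(n); cv2.imwrite(f"pics/{n}0.png",im); np.savez(f"{n}0.npz",im=im,d=d,K=K,T=T)
    print(n,K.round(1).tolist(),T.round(3).tolist())
print(state())
E
```

```text
pics
side [[396.7, 0.0, 251.8], [0.0, 396.7, 189.4], [0.0, 0.0, 1.0]] [[-0.162, -0.451, 0.878, -0.395], [-0.987, 0.065, -0.149, 0.226], [0.01, -0.89, -0.456, 0.533], [0.0, 0.0, 0.0, 1.0]]
top [[465.7, 0.0, 254.5], [0.0, 465.7, 185.9], [0.0, 0.0, 1.0]] [[-0.005, -0.993, 0.121, 0.349], [-1.0, 0.005, -0.0, 0.079], [-0.0, -0.121, -0.993, 1.503], [0.0, 0.0, 0.0, 1.0]]
{'clock': 0.1, 'joints': array([-7.52927110e+01,  9.11156664e+00,  9.15657095e+01,  2.80529226e-03,
        7.94221374e+01, -1.20383809e+01]), 'joint_vel': array([-0.02486906, -0.07149609, -0.24814794,  0.05203035,  0.01362382,
       -0.00187912]), 'joint_efforts': array([-4.13345533e-04, -3.96991646e+01, -3.32337642e+01, -2.89151158e-04,
        4.23099176e-03, -3.51520328e-06]), 'ee_pos': array([ 0.25860636, -0.51290647,  0.20258404]), 'tcp_rot': array([[ 4.50022558e-01, -3.93954252e-04,  8.93017101e-01],
       [-8.93015594e-01,  1.69046159e-03,  4.50022545e-01],
       [-1.68689941e-03, -9.99998494e-01,  4.08938561e-04]]), 'ft_force': array([ 1.2063855 ,  1.29329289, -0.34226662]), 'torque': array([-0.00981297, -0.00320802,  0.02910797]), 'gripper_width': 0.08536359939332565}
```

View pics/top0.png

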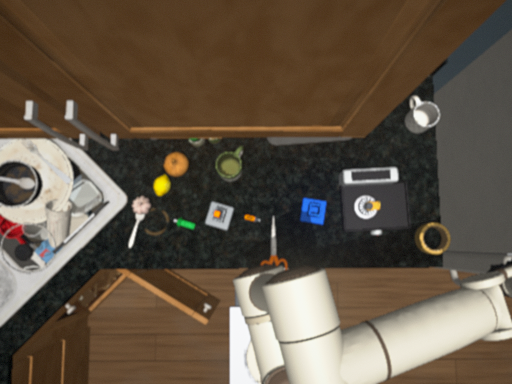

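View pics/side0.png

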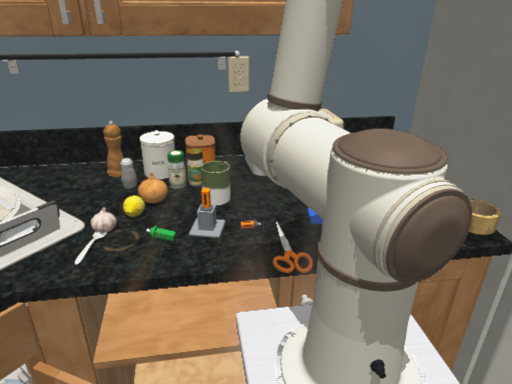

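Top view: orange pick upright in the grey stand at about (219,214); a smaller orange pick lies at (252,218), a green one at (184,224), and a blue stand look-alike at (313,210). The grinder is at (375,205), its clip tab at about (377,206), the mug at (230,165) and the lemon at (162,185). The pick in the grey stand fits the description. I'll confirm it with an enlarged crop.

```bash
python3 - <<'E'
from h import *
f=np.load("top0.npz"); im,d,K,T=[f[k] for k in("im","d","K","T")]
P=pts(d,K,T)
a=cv2.resize(im[190:240,195:270],None,fx=8,fy=8,interpolation=cv2.INTER_CUBIC)[:,:600]
b=cv2.resize(im[160:240,335:415],None,fx=5,fy=5,interpolation=cv2.INTER_CUBIC)
c=np.zeros((400,800,3),np.uint8); c[:, :400]=cv2.resize(im[192:242,198:248],(400,400),interpolation=cv2.INTER_CUBIC); c[:,400:]=b
cv2.imwrite("pics/crop1.png",c)
hsv=cv2.cvtColor(im,cv2.COLOR_BGR2HSV)
for nm,box in(("pick",(195,205,240,235)),("clip",(340,170,410,235)),("small",(240,205,265,230)),("lemon",(150,170,175,200))):
    x0,y0,x1,y1=box; m=np.zeros(d.shape,bool); s=hsv[y0:y1,x0:x1]
    m[y0:y1,x0:x1]=(s[...,0]>5)&(s[...,0]<32)&(s[...,1]>120)&(s[...,2]>110)
    v,u=np.nonzero(m); print(nm,m.sum(),u.mean().round(2),v.mean().round(2),np.median(P[m],0).round(4),P[m].min(0).round(3),P[m].max(0).round(3))
# grinder
x0,y0,x1,y1=335,160,415,240
Q=P[y0:y1,x0:x1]; z=Q[...,2]
for lo,hi in((.02,.036),(.036,.05),(.05,.062),(.064,.076),(.077,.086),(.088,.097)):
    m=(z>lo)&(z<hi); q=Q[m]; r=cv2.minAreaRect(q[:,:2].astype(np.float32)); print(lo,m.sum(),q.mean(0).round(4),np.round(r[0],4),np.round(r[1],4),r[2])
x0,y0,x1,y1=200,195,240,235
Q=P[y0:y1,x0:x1]; z=Q[...,2]
for lo,hi in((.004,.02),(.05,.063),(.064,.2)):
    m=(z>lo)&(z<hi); q=Q[m]; r=cv2.minAreaRect(q[:,:2].astype(np.float32)); print(lo,m.sum(),q.mean(0).round(4),np.round(r[0],4),np.round(r[1],4),r[2])
np.set_printoptions(linewidth=250); print((P[198:216,355:385,2]*1000).astype(int)); print((P[204:224,208:232,2]*1000).astype(int))
E
```

```text
pick 46 216.96 213.39 [0.4377 0.1912 0.1112] [0.428 0.183 0.063] [0.45  0.204 0.119]
clip 72 375.93 204.94 [ 0.4628 -0.2948  0.074 ] [ 0.349 -0.32   0.025] [0.475 0.079 1.503]
small 63 249.25 217.38 [0.4303 0.0967 0.0156] [ 0.349  0.079 -0.003] [0.441 0.113 1.503]
lemon 313 162.41 183.3 [0.5344 0.3694 0.0459] [ 0.349  0.079 -0.002] [0.582 0.409 1.503]
0.02 2152 [ 0.4628 -0.3041  0.0318] [ 0.4667 -0.296 ] [0.2296 0.1816] 83.50202178955078
0.036 807 [ 0.4552 -0.296   0.0403] [ 0.4756 -0.3002] [0.1968 0.2132] 2.193164825439453
0.05 124 [ 0.4776 -0.2661  0.0578] [ 0.4891 -0.2994] [0.2542 0.122 ] 71.59020233154297
0.064 118 [ 0.478  -0.2723  0.0704] [ 0.4942 -0.2599] [0.1573 0.1081] 80.56936645507812
0.077 117 [ 0.5078 -0.2713  0.0822] [ 0.5138 -0.278 ] [0.1272 0.1704] 2.7811875343322754
0.088 618 [ 0.5539 -0.2749  0.0925] [ 0.5537 -0.2771] [0.135 0.148] 44.086360931396484
0.004 705 [0.4369 0.1928 0.0086] [0.4401 0.1918] [0.1262 0.1256] 89.70455932617188
0.05 45 [0.4378 0.1902 0.0597] [0.438  0.1929] [0.0384 0.036 ] 70.93026733398438
0.064 84 [0.4366 0.1922 0.0882] [0.4372 0.1936] [0.0342
[... 4542 characters left out ...]
 66   73   68   67   67   70   60   58   57   11   14    7    8   11    8    7    3]
 [  18    9   13   17   10   47   64   62   66   59   66   63    8   61   60   34    7    9   15   13   16   12    6    0]
 [   6   16    9    8    8   12   13   12   23   65   58   63   60   62   62   21    8    9   13   10    7    9    6    4]
 [  16    3   14    9   11   12    4    9   18    5    9   12   51   62   45   10   15   11   17    9   10    9    5    7]
 [  11    8   19   12   14   13    7   14    4    5   14   11    9   15    6   12   12    9   14   15   11    4    1    0]
 [  12    9    8   14    8   18   11    6   10   12   15   15   13    5   15   10   12    7   10    2   12    3   -3    0]]
```

View pics/crop1.png

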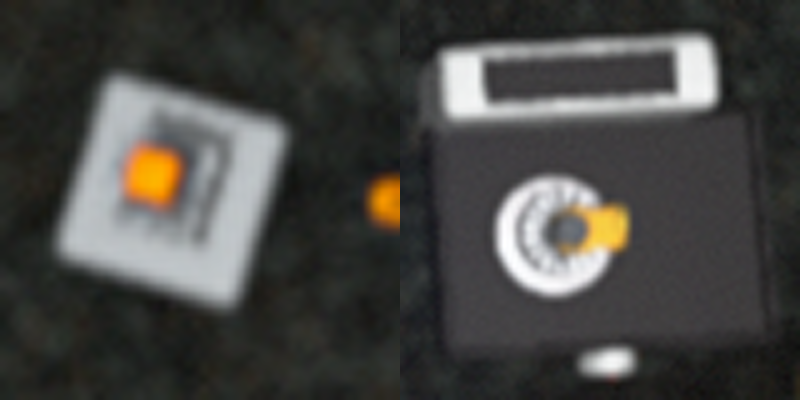

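The crop shows the pick's square orange handle in the grey stand, turned about -16°, and the clip's tab pointing right, which is about world -y. Next I'll get exact positions by casting rays.

```bash
python3 - <<'E'
from h import *
f=np.load("top0.npz"); im,d,K,T=[f[k] for k in("im","d","K","T")]
S=8
def up(x0,y0,x1,y1): return cv2.resize(im[y0:y1,x0:x1],None,fx=S,fy=S,interpolation=cv2.INTER_CUBIC)
def tow(p,x0,y0,z): return ray((p[0]+.5)/S-.5+x0,(p[1]+.5)/S-.5+y0,K,T,z)
def rect(m,x0,y0,z,nm):
    c=max(cv2.findContours(m.astype(np.uint8),cv2.RETR_EXTERNAL,cv2.CHAIN_APPROX_NONE)[0],key=cv2.contourArea)
    w=np.array([tow(p[0],x0,y0,z)[:2] for p in c],np.float32); r=cv2.minAreaRect(w)
    print(nm,np.round(r[0],4),np.round(r[1],4),round(r[2],1),"mean",w.mean(0).round(4)); return w
# pick handle top, stand foot
x0,y0=198,192; a=up(x0,y0,248,242); h=cv2.cvtColor(a,cv2.COLOR_BGR2HSV)
org=(h[...,0]<25)&(h[...,1]>140)&(h[...,2]>150); org[:,330:]=0
rect(org,x0,y0,.11,"handle")
g=(a.min(2)>110); g=cv2.morphologyEx((g|org).astype(np.uint8),cv2.MORPH_CLOSE,np.ones((25,25))); rect(g,x0,y0,.008,"foot")
# clip, head, burr, housing
x0,y0=335,160; a=up(x0,y0,415,240); h=cv2.cvtColor(a,cv2.COLOR_BGR2HSV)
br=(h[...,0]>12)&(h[...,0]<32)&(h[...,1]>110)&(h[...,2]>120); rect(br,x0,y0,.071,"brass71")
cv2.imwrite("pics/br.png",br*255)
g=(a.min(2)>120); g[:200]=0; g[520:]=0; g=cv2.morphologyEx((g|br).astype(np.uint8),cv2.MORPH_OPEN,np.ones((9,9)))
c=max(cv2.findContours((g&~br).astype(np.uint8),0,1)[0],key=cv2.contourArea); print("burr",cv2.minEnclosingCircle(c))
(cx,cy),r=cv2.minEnclosingCircle(c); print(tow((cx,cy),x0,y0,.04))
g=(a.min(2)>120); g[200:]=0; rect(cv2.morphologyEx(g.astype(np.uint8),cv2.MORPH_CLOSE,np.ones((60,60))),x0,y0,.092,"housing")
# predicted spindle
G=np.zeros(2)
cv2.imwrite("pics/crop2.png",cv2.resize(im[190:225,350:390],None,fx=18,fy=16,interpolation=cv2.INTER_CUBIC))
E
```

```text
handle [0.4369 0.1922] [0.0195 0.0208] 73.8 mean [0.4364 0.1921]
foot [0.4369 0.1932] [0.0763 0.0767] 73.0 mean [0.4367 0.1931]
brass71 [ 0.4622 -0.292 ] [0.0342 0.0294] 89.7 mean [ 0.4626 -0.2921]
burr ((246.3545379638672, 376.7853698730469), 98.46563720703125)
[ 0.46008449 -0.27003009  0.04      ]
housing [ 0.5518 -0.2764] [0.0474 0.1702] 2.5 mean [ 0.5516 -0.2758][ WARN:0@0.806] global loadsave.cpp:1063 imwrite_ Unsupported depth image for selected encoder is fallbacked to CV_8U.
```

View pics/crop2.png

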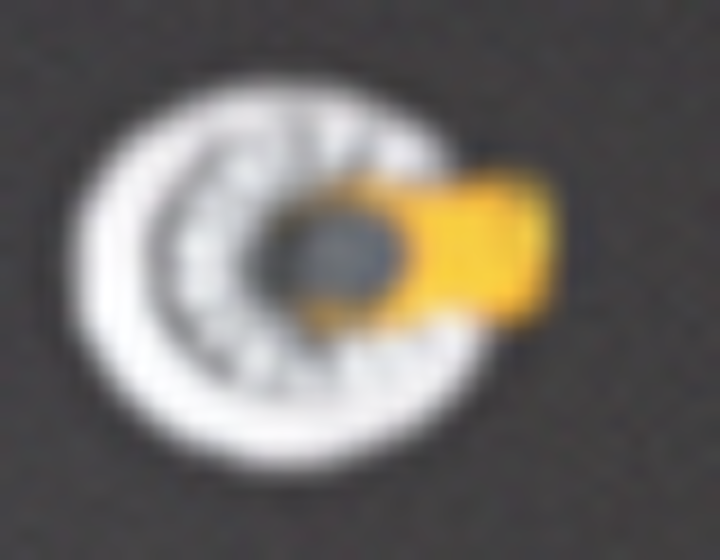

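```bash
python3 - <<'E'
from h import *
f=np.load("top0.npz"); im,d,K,T=[f[k] for k in("im","d","K","T")]
for n,x,y,z in(("head",335,252,.081),("headR",405,252,.081),("lipout",553,248,.075),("lip top",553,178,.075),("lip bot",547,322,.075),("burrL",75,265,.04),("burrR",490,330,.04)):
    print(n,ray(350+x/18-.5,190+y/16-.5,K,T,z).round(4))
E
```

```text
head [ 0.4613 -0.2688  0.081 ]
headR [ 0.4612 -0.2807  0.081 ]
lipout [ 0.4623 -0.3075  0.075 ]
lip top [ 0.4758 -0.3081  0.075 ]
lip bot [ 0.4481 -0.306   0.075 ]
burrL [ 0.4622 -0.2333  0.04  ]
burrR [ 0.449  -0.3054  0.04  ]
```

Call:
{"op": "play_rows", "data": {
  "increments": [
    [1, 0.01, 0.04, 0.015, 0.12],
    [1, 0.02, 0.08, 0.03, 0.24],
    [1, 0.03, 0.12, 0.04, 0.36],
    [1, 0.04, 0.16, 0.04, 0.48],
    [1, 0.05, 0.2, 0.04, 0.6],
    [1, 0.06, 0.24, 0.04, 0.72],
    [1, 0.07, 0.28, 0.04, 0.84],
    [1, 0.08, 0.32, 0.04, 0.96],
    [1, 0.09, 0.36, 0.04, 1.08],
    [1, 0.1, 0.4, 0.04, 1.2]
  ]
}}

```text
clock: 0.93
ee_pos: [0.358, -0.1134, 0.2432]
tcp_rot: [[0.995, 0.0, -0.101], [0.101, 0.0, 0.995], [0.0, -1.0, -0.0]]
ft_force: [1.3, -0.0, 0.0]
gripper_width: 0.0853
```

Call:
{"op": "play_rows", "data": {
  "increments": [
    [1, 0.01, 0.035, 0, 0.12],
    [1, 0.02, 0.07, 0, 0.24],
    [1, 0.03, 0.105, 0, 0.36],
    [1, 0.04, 0.14, 0, 0.48],
    [1, 0.05, 0.175, 0, 0.6],
    [1, 0.06, 0.21, 0, 0.72],
    [1, 0.065, 0.24, 0, 0.84],
    [1, 0.072, 0.27, 0, 0.96],
    [1, 0.079, 0.306, 0, 1.08],
    [1, 0.079, 0.306, 0, 1.18]
  ]
}}

```text
clock: 1.77
ee_pos: [0.4369, 0.1956, 0.2428]
tcp_rot: [[0.28, -0.001, -0.96], [0.96, 0.002, 0.28], [0.002, -1.0, 0.002]]
ft_force: [0.7, 0.9, -0.1]
gripper_width: 0.0855
```

Call:
{"op": "play_rows", "data": {
  "increments": [
    [1, 0, 0, -0.03, 0],
    [1, 0, 0, -0.06, 0],
    [1, 0, 0, -0.08, 0],
    [1, 0, 0, -0.08, 0],
    [1, 0, 0, -0.08, 0]
  ]
}}

```text
clock: 2.18
ee_pos: [0.4363, 0.1905, 0.1626]
tcp_rot: [[0.291, -0.003, -0.957], [0.957, -0.0, 0.291], [-0.001, -1.0, 0.003]]
ft_force: [-0.4, -0.2, 1.9]
gripper_width: 0.0854
```

```bash
python3 - <<'E'
from h import *
im,d,K,T=get("side"); print(proj([.437,.193,.08],K,T)); cv2.imwrite("pics/s1.png",cv2.resize(im[120:270,130:330],None,fx=4,fy=4)); 
s=state(); print(s["ee_pos"],s["ft_force"])
E
```

```text
[206.63977083 199.93209225]
[0.43758727 0.1906479  0.16426076] [0.08069128 0.34723986 0.26277442]
```

View pics/s1.png

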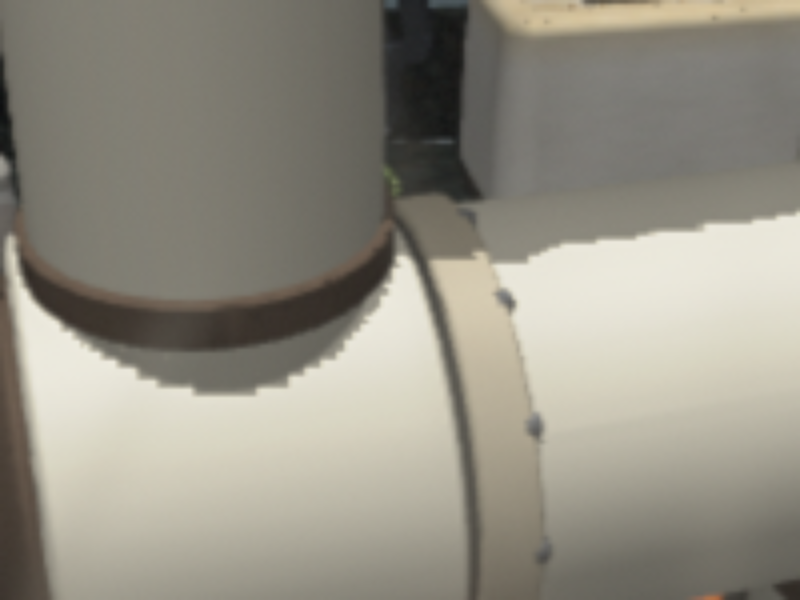

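The arm hides the stand from the side camera. The numbers are consistent, so I'll grasp the pick.

Call:
{"op": "play_rows", "data": {
  "increments": [
    [1, 0, 0.001, -0.03, 0],
    [1, 0, 0.001, -0.06, 0],
    [1, 0, 0.001, -0.08, 0],
    [1, 0, 0.001, -0.092, 0],
    [1, 0, 0.001, -0.092, 0]
  ]
}}

```text
clock: 2.65
ee_pos: [0.4366, 0.1914, 0.0707]
tcp_rot: [[0.291, -0.002, -0.957], [0.957, -0.0, 0.291], [-0.001, -1.0, 0.002]]
ft_force: [1.0, 0.4, -0.5]
gripper_width: 0.0852
```

Call:
{"op": "play_rows", "data": {
  "force": 60,
  "increments": [
    [0.6, 0, 0, 0, 0],
    [0.3, 0, 0, 0, 0],
    [0, 0, 0, 0, 0],
    [0, 0, 0, 0, 0],
    [0, 0, 0, 0, 0],
    [0, 0, 0, 0, 0],
    [0, 0, 0, 0, 0],
    [0, 0, 0, 0, 0]
  ]
}}

```text
clock: 3.32
ee_pos: [0.438, 0.1918, 0.0723]
tcp_rot: [[0.291, 0.002, -0.957], [0.957, 0.0, 0.291], [0.001, -1.0, -0.001]]
ft_force: [-1.3, 1.0, 6.5]
gripper_width: 0.0158
```

Call:
{"op": "play_rows", "data": {
  "increments": [
    [0, 0, 0, 0.01, 0],
    [0, 0, 0, 0.03, 0],
    [0, 0, 0, 0.06, 0],
    [0, 0, 0, 0.09, 0],
    [0, 0, 0, 0.12, 0],
    [0, 0, 0, 0.15, 0],
    [0, 0, 0, 0.16, 0],
    [0, 0, 0, 0.16, 0]
  ]
}}

```text
clock: 3.98
ee_pos: [0.439, 0.1919, 0.2347]
tcp_rot: [[0.29, 0.006, -0.957], [0.957, 0.001, 0.291], [0.003, -1.0, -0.006]]
ft_force: [-0.0, -0.9, -0.8]
gripper_width: 0.016
```

Call:
{"op": "play_rows", "data": {
  "increments": [
    [0, -0.01, 0.03, 0, 0],
    [0, -0.02, 0.06, 0, 0],
    [0, -0.03, 0.09, 0, 0],
    [0, -0.04, 0.12, 0, 0],
    [0, -0.05, 0.15, 0, 0],
    [0, -0.06, 0.18, 0, 0],
    [0, -0.07, 0.21, 0, 0],
    [0, -0.08, 0.24, 0, 0],
    [0, -0.08, 0.25, 0, 0],
    [0, -0.08, 0.25, 0, 0]
  ]
}}

```text
clock: 4.82
ee_pos: [0.3555, 0.4426, 0.2287]
tcp_rot: [[0.288, -0.003, -0.958], [0.958, -0.002, 0.288], [-0.003, -1.0, 0.003]]
ft_force: [0.7, -0.7, -1.3]
gripper_width: 0.016
```

```bash
python3 - <<'E'
from h import *
im,d,K,T=get("side"); s=state(); print(s["ee_pos"],s["ft_force"],s["gripper_width"])
p=proj(s["ee_pos"],K,T); print(p); u,v=p.astype(int)
np.savez("hook.npz",im=im,d=d,K=K,T=T,ee=s["ee_pos"],R=s["tcp_rot"])
x0,y0=max(u-50,0),max(v-35,0); print(x0,y0); cv2.imwrite("pics/s2.png",cv2.resize(im[y0:y0+75,x0:x0+100],None,fx=8,fy=8,interpolation=cv2.INTER_CUBIC))
E
```

```text
[0.35622039 0.44127    0.22906351] [-0.31061196 -0.02798829 -0.73386782] 0.015778412146898124
[ 76.90582476 160.86779544]
26 125
```

View pics/s2.png

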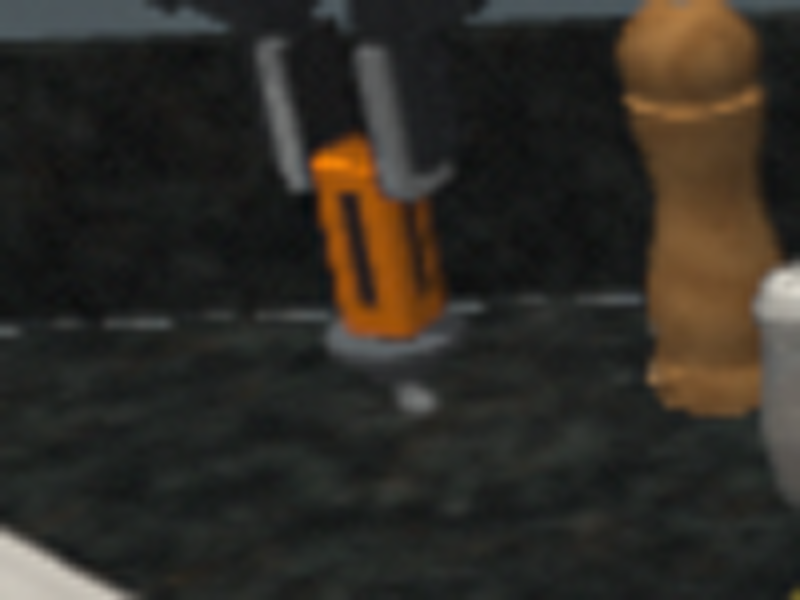

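```bash
python3 - <<'E'
from h import *
f=np.load("hook.npz"); im,d,K,T,ee=[f[k] for k in("im","d","K","T","ee")]
c=lambda p:((proj(p,K,T)-[26,125]+.5)*8).round()
for dz in(-.04,-.02,-.01,0,.02,.04,.06,.1): print(dz,c(ee+[0,0,dz]))
P=pts(d,K,T)
h=cv2.cvtColor(im,cv2.COLOR_BGR2HSV); m=(h[...,0]<18)&(h[...,1]>200)&(h[...,2]>120); m[:, :60]=0; m[:,85:]=0; m[:140]=0;m[170:]=0
q=P[m]; print(m.sum(),np.median(q,0),np.percentile(q,[5,95],axis=0).round(3))
for u,v in((33,26),(35,26),(60,145),(62,147),(75,145),(76,147),(62,140),(74,140),(74,167),(78,168),(78,174),(77,175)): print(u,v,P[v,u].round(3),im[v,u])
E
```

```text
-0.04 [442. 440.]
-0.02 [427. 367.]
-0.01 [419. 329.]
0 [411. 291.]
0.02 [395. 214.]
0.04 [379. 134.]
0.06 [362.  53.]
0.1 [ 327. -116.]
150 [0.34469525 0.44510459 0.24627104] [[0.342 0.439 0.226]
 [0.349 0.454 0.267]]
33 26 [0.32  0.454 0.474] [101 109 111]
35 26 [0.32  0.451 0.474] [102 111 112]
60 145 [0.353 0.464 0.264] [48 47 46]
62 147 [0.347 0.46  0.262] [98 97 96]
75 145 [0.342 0.435 0.267] [90 90 88]
76 147 [0.342 0.434 0.263] [86 86 84]
62 140 [0.349 0.458 0.275] [88 89 87]
74 140 [0.34  0.434 0.277] [88 89 88]
74 167 [0.346 0.446 0.221] [60 70 90]
78 168 [0.342 0.438 0.22 ] [91 89 86]
78 174 [0.352 0.443 0.203] [111 112 111]
77 175 [0.352 0.445 0.201] [105 106 104]
```

```bash
python3 - <<'E'
from h import *
f=np.load("hook.npz"); im=f["im"]
c=im[115:185,40:120].astype(float)/255
cv2.imwrite("pics/s3.png",cv2.resize((np.clip(c*1.6,0,1)**.5*255).astype(np.uint8),None,fx=8,fy=8,interpolation=cv2.INTER_CUBIC))
E
```

```text
(no output)
```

View pics/s3.png

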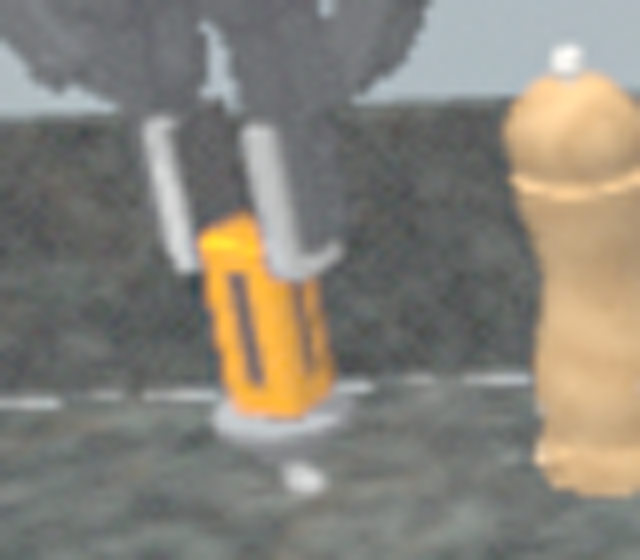

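The pads hold only the top ~12 mm of the handle, at crop (415,190), so the real tips are about 28 mm above the nominal TCP. The hook is short, about 20 mm below the collar at crop (417,398), and its toe points right, which is about -106° in yaw. That grip is too shallow for the pull, so I'll put the pick back and regrip deeper.

Call:
{"op": "play_rows", "data": {
  "increments": [
    [0, 0.01, -0.03, 0, 0],
    [0, 0.02, -0.06, 0, 0],
    [0, 0.03, -0.09, 0, 0],
    [0, 0.04, -0.12, 0, 0],
    [0, 0.05, -0.15, 0, 0],
    [0, 0.06, -0.18, 0, 0],
    [0, 0.07, -0.22, 0, 0],
    [0, 0.08, -0.25, 0, 0],
    [0, 0.08, -0.25, 0, 0],
    [0, 0.08, -0.25, 0, 0]
  ]
}}

```text
clock: 5.7
ee_pos: [0.4372, 0.189, 0.2306]
tcp_rot: [[0.295, -0.002, -0.955], [0.955, -0.001, 0.295], [-0.001, -1.0, 0.001]]
ft_force: [0.1, -0.2, -1.2]
gripper_width: 0.016
```

Call:
{"op": "play_rows", "data": {
  "increments": [
    [0, 0, 0, -0.03, 0],
    [0, 0, 0, -0.06, 0],
    [0, 0, 0, -0.09, 0],
    [0, 0, 0, -0.11, 0],
    [0, 0, 0, -0.125, 0],
    [0, 0, 0, -0.135, 0],
    [0, 0, 0, -0.145, 0],
    [0, 0, 0, -0.152, 0],
    [0, 0, 0, -0.158, 0],
    [0, 0, 0, -0.159, 0]
  ]
}}

```text
clock: 6.53
ee_pos: [0.4376, 0.1918, 0.0725]
tcp_rot: [[0.291, 0.0, -0.957], [0.957, 0.0, 0.291], [0.0, -1.0, -0.0]]
ft_force: [-0.3, 0.5, 0.0]
gripper_width: 0.016
```

Call:
{"op": "play_rows", "data": {
  "increments": [
    [0.6, 0, 0, 0, 0],
    [0.6, 0, 0, 0, 0],
    [0.6, 0, 0, 0, 0],
    [0.6, 0, 0, 0, 0],
    [0.6, 0, 0, -0.005, 0],
    [0.6, 0, 0, -0.01, 0],
    [0.6, 0, 0, -0.015, 0],
    [0.6, 0, 0, -0.02, 0],
    [0.6, 0, 0, -0.02, 0]
  ]
}}

```text
clock: 7.28
ee_pos: [0.4361, 0.1914, 0.0509]
tcp_rot: [[0.291, -0.003, -0.957], [0.957, -0.0, 0.291], [-0.001, -1.0, 0.002]]
ft_force: [-0.3, 0.9, -0.1]
gripper_width: 0.0517
```

Call:
{"op": "play_rows", "data": {
  "force": 100,
  "increments": [
    [0.3, 0, 0, 0, 0],
    [0.1, 0, 0, 0, 0],
    [0, 0, 0, 0, 0],
    [0, 0, 0, 0, 0],
    [0, 0, 0, 0, 0],
    [0, 0, 0, 0, 0],
    [0, 0, 0, 0, 0]
  ]
}}

```text
clock: 7.87
ee_pos: [0.4377, 0.1917, 0.0529]
tcp_rot: [[0.291, 0.001, -0.957], [0.957, 0.0, 0.291], [0.0, -1.0, -0.001]]
ft_force: [1.3, -0.0, 3.0]
gripper_width: 0.0164
```

Call:
{"op": "play_rows", "data": {
  "increments": [
    [0, 0, 0, 0.02, 0],
    [0, 0, 0, 0.05, 0],
    [0, 0, 0, 0.085, 0],
    [0, 0, 0, 0.12, 0],
    [0, 0, 0, 0.13, 0],
    [0, 0.002, -0.03, 0.13, 0.05],
    [0, 0.004, -0.065, 0.13, 0.1],
    [0, 0.006, -0.1, 0.13, 0.15],
    [0, 0.008, -0.135, 0.13, 0.2],
    [0, 0.01, -0.17, 0.13, 0.25]
  ]
}}

```text
clock: 8.7
ee_pos: [0.4465, 0.0203, 0.1816]
tcp_rot: [[0.042, -0.001, -0.999], [0.999, 0.0, 0.042], [0.0, -1.0, 0.001]]
ft_force: [0.3, -0.5, -1.8]
gripper_width: 0.0166
```

Call:
{"op": "play_rows", "data": {
  "increments": [
    [0, 0.001, -0.035, 0, 0.01],
    [0, 0.002, -0.07, 0, 0.02],
    [0, 0.004, -0.105, 0, 0.03],
    [0, 0.006, -0.14, 0, 0.038],
    [0, 0.008, -0.175, 0, 0.038],
    [0, 0.01, -0.21, 0, 0.038],
    [0, 0.012, -0.25, 0, 0.038],
    [0, 0.014, -0.29, 0, 0.038],
    [0, 0.014, -0.312, 0, 0.038],
    [0, 0.014, -0.312, 0, 0.038]
  ]
}}

```text
clock: 9.53
ee_pos: [0.4603, -0.2945, 0.1813]
tcp_rot: [[0.011, -0.001, -1.0], [1.0, -0.001, 0.011], [-0.001, -1.0, 0.001]]
ft_force: [-0.8, -0.1, -1.1]
gripper_width: 0.0164
```

Call:
{"op": "play_rows", "data": {
  "increments": [
    [0, 0, 0, -0.02, 0],
    [0, 0, 0, -0.04, 0],
    [0, 0, 0, -0.055, 0],
    [0, 0, 0, -0.065, 0],
    [0, 0, 0, -0.065, 0],
    [0, 0, 0, -0.065, 0]
  ]
}}

```text
clock: 10.03
ee_pos: [0.461, -0.2896, 0.117]
tcp_rot: [[0.006, -0.001, -1.0], [1.0, 0.001, 0.006], [0.001, -1.0, 0.001]]
ft_force: [0.2, 0.5, 0.1]
gripper_width: 0.0164
```

```bash
python3 - <<'E'
from h import *
for i in range(4): s=state(); print(s["ee_pos"].round(4),s["ft_force"].round(2),s["clock"])
im,d,K,T=get("side"); print(proj([.461,-.29,.09],K,T)); a=im
jm,d,K,T=get("top"); print(proj([.461,-.29,.09],K,T))
cv2.imwrite("pics/v1.png",np.hstack([cv2.resize(a[150:300,250:450],(400,300)),cv2.resize(jm[160:250,320:440],(400,300))]))
E
```

```text
[ 0.461  -0.2896  0.117 ] [0.23 0.46 0.11] 10.0333
[ 0.461  -0.2896  0.117 ] [0.23 0.46 0.11] 10.0333
[ 0.461  -0.2896  0.117 ] [0.23 0.46 0.11] 10.0333
[ 0.461  -0.2896  0.117 ] [0.23 0.46 0.11] 10.0333
[392.6590672  179.34066608]
[375.79105778 205.06583089]
```

View pics/v1.png

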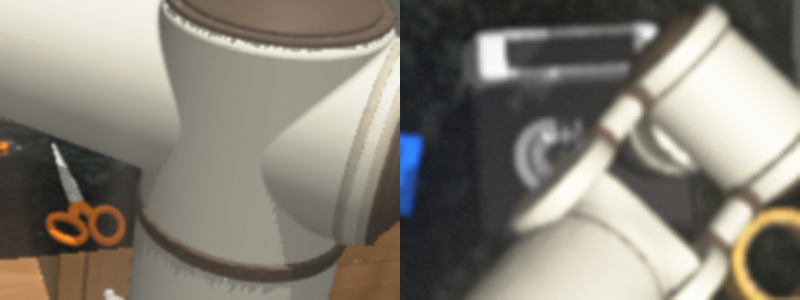

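Both cameras are occluded here, so I'll descend by force.

Call:
{"op": "play_rows", "data": {
  "increments": [
    [0, 0, 0, -0.006, 0],
    [0, 0, 0, -0.012, 0],
    [0, 0, 0, -0.016, 0],
    [0, 0, 0, -0.019, 0],
    [0, 0, 0, -0.021, 0],
    [0, 0, 0, -0.021, 0]
  ]
}}

```text
clock: 10.63
ee_pos: [0.4609, -0.29, 0.0958]
tcp_rot: [[0.007, -0.001, -1.0], [1.0, 0.001, 0.007], [0.001, -1.0, 0.001]]
ft_force: [-0.2, -1.1, -0.3]
gripper_width: 0.0165
```

Call:
{"op": "play_rows", "data": {
  "increments": [
    [0, 0, 0, -0.001, 0],
    [0, 0, 0, -0.002, 0],
    [0, 0, 0, -0.003, 0],
    [0, 0, 0, -0.003, 0],
    [0, 0, 0, -0.003, 0]
  ]
}}

```text
clock: 11.05
ee_pos: [0.4613, -0.2904, 0.0935]
tcp_rot: [[0.007, 0.0, -1.0], [1.0, -0.0, 0.007], [-0.0, -1.0, -0.0]]
ft_force: [-0.2, 0.5, -1.3]
gripper_width: 0.0161
```

Call:
{"op": "play_rows", "data": {
  "increments": [
    [0, 0, 0, -0.001, 0],
    [0, 0, 0, -0.002, 0],
    [0, 0, 0, -0.002, 0],
    [0, 0, 0, -0.002, 0]
  ]
}}

```text
clock: 11.38
ee_pos: [0.4612, -0.2903, 0.0914]
tcp_rot: [[0.007, -0.0, -1.0], [1.0, 0.0, 0.007], [0.0, -1.0, 0.0]]
ft_force: [0.5, -0.2, 0.2]
gripper_width: 0.0164
```

Call:
{"op": "play_rows", "data": {
  "increments": [
    [0, 0, 0, -0.001, 0],
    [0, 0, 0, -0.002, 0],
    [0, 0, 0, -0.002, 0],
    [0, 0, 0, -0.002, 0]
  ]
}}

```text
clock: 11.72
ee_pos: [0.4612, -0.2903, 0.0894]
tcp_rot: [[0.007, -0.0, -1.0], [1.0, 0.0, 0.007], [0.0, -1.0, 0.0]]
ft_force: [-0.7, 0.6, -0.2]
gripper_width: 0.0164
```

Call:
{"op": "play_rows", "data": {
  "increments": [
    [0, 0, 0, -0.001, 0],
    [0, 0, 0, -0.0015, 0],
    [0, 0, 0, -0.0015, 0],
    [0, 0, 0, -0.0015, 0]
  ]
}}

```text
clock: 12.05
ee_pos: [0.4612, -0.2903, 0.0879]
tcp_rot: [[0.007, -0.0, -1.0], [1.0, 0.0, 0.007], [0.0, -1.0, 0.0]]
ft_force: [-0.1, 0.4, -0.6]
gripper_width: 0.0164
```

Call:
{"op": "play_rows", "data": {
  "increments": [
    [0, 0, 0, -0.001, 0],
    [0, 0, 0, -0.0015, 0],
    [0, 0, 0, -0.0015, 0],
    [0, 0, 0, -0.0015, 0]
  ]
}}

```text
clock: 12.38
ee_pos: [0.4612, -0.2903, 0.0864]
tcp_rot: [[0.007, -0.0, -1.0], [1.0, 0.0, 0.007], [0.0, -1.0, 0.0]]
ft_force: [-0.3, -0.6, -1.2]
gripper_width: 0.0166
```

Call:
{"op": "play_rows", "data": {
  "increments": [
    [0, 0, 0, -0.001, 0],
    [0, 0, 0, -0.001, 0],
    [0, 0, 0, -0.001, 0]
  ]
}}

```text
clock: 12.63
ee_pos: [0.4612, -0.2903, 0.0854]
tcp_rot: [[0.007, -0.0, -1.0], [1.0, 0.0, 0.007], [0.0, -1.0, 0.0]]
ft_force: [1.0, -0.9, -0.2]
gripper_width: 0.0162
```

Call:
{"op": "play_rows", "data": {
  "increments": [
    [0, 0, 0, -0.001, 0],
    [0, 0, 0, -0.001, 0],
    [0, 0, 0, -0.001, 0]
  ]
}}

```text
clock: 12.88
ee_pos: [0.4612, -0.2903, 0.0844]
tcp_rot: [[0.007, -0.0, -1.0], [1.0, 0.0, 0.007], [0.0, -1.0, 0.0]]
ft_force: [0.0, 0.4, -0.1]
gripper_width: 0.0161
```

Call:
{"op": "play_rows", "data": {
  "increments": [
    [0, 0, 0, -0.001, 0],
    [0, 0, 0, -0.001, 0],
    [0, 0, 0, -0.001, 0]
  ]
}}

```text
clock: 13.13
ee_pos: [0.4612, -0.2903, 0.0834]
tcp_rot: [[0.007, -0.0, -1.0], [1.0, 0.0, 0.007], [0.0, -1.0, 0.0]]
ft_force: [0.8, 0.1, -0.4]
gripper_width: 0.0163
```

Call:
{"op": "play_rows", "data": {
  "increments": [
    [0, 0, 0, -0.001, 0],
    [0, 0, 0, -0.001, 0],
    [0, 0, 0, -0.001, 0]
  ]
}}

```text
clock: 13.38
ee_pos: [0.4612, -0.2903, 0.0824]
tcp_rot: [[0.007, -0.0, -1.0], [1.0, 0.0, 0.007], [0.0, -1.0, 0.0]]
ft_force: [-0.4, -0.3, -1.7]
gripper_width: 0.0161
```

Call:
{"op": "play_rows", "data": {
  "increments": [
    [0, 0, 0, -0.001, 0],
    [0, 0, 0, -0.001, 0],
    [0, 0, 0, -0.001, 0]
  ]
}}

```text
clock: 13.63
ee_pos: [0.4613, -0.2904, 0.0815]
tcp_rot: [[0.007, 0.0, -1.0], [1.0, -0.0, 0.007], [-0.0, -1.0, -0.0]]
ft_force: [-0.1, -0.1, -0.8]
gripper_width: 0.0168
```

Call:
{"op": "play_rows", "data": {
  "increments": [
    [0, 0, 0, -0.001, 0],
    [0, 0, 0, -0.001, 0],
    [0, 0, 0, -0.001, 0]
  ]
}}

```text
clock: 13.88
ee_pos: [0.4615, -0.2906, 0.0809]
tcp_rot: [[0.007, 0.0, -1.0], [1.0, -0.0, 0.007], [-0.0, -1.0, -0.0]]
ft_force: [-0.5, 0.0, 2.2]
gripper_width: 0.0161
```

Contact is at z≈0.081, which matches a short rod with L≈19 mm. Now I'll draw toward the lip slowly.

Call:
{"op": "play_rows", "data": {
  "increments": [
    [0, 0, -0.001, 0, 0],
    [0, 0, -0.002, 0, 0],
    [0, 0, -0.003, 0, 0],
    [0, 0, -0.003, 0, 0]
  ]
}}

```text
clock: 14.22
ee_pos: [0.4614, -0.2938, 0.0806]
tcp_rot: [[0.007, 0.0, -1.0], [1.0, -0.001, 0.007], [-0.001, -1.0, -0.0]]
ft_force: [0.5, 0.3, 0.7]
gripper_width: 0.0161
```

Call:
{"op": "play_rows", "data": {
  "increments": [
    [0, 0, -0.001, 0, 0],
    [0, 0, -0.002, 0, 0],
    [0, 0, -0.002, 0, 0]
  ]
}}

```text
clock: 14.47
ee_pos: [0.4612, -0.2957, 0.0804]
tcp_rot: [[0.007, -0.0, -1.0], [1.0, -0.0, 0.007], [-0.0, -1.0, 0.0]]
ft_force: [-0.2, -0.9, 1.1]
gripper_width: 0.0165
```

Call:
{"op": "play_rows", "data": {
  "increments": [
    [0, 0, -0.001, 0, 0],
    [0, 0, -0.002, 0, 0],
    [0, 0, -0.002, 0, 0]
  ]
}}

```text
clock: 14.72
ee_pos: [0.4611, -0.2975, 0.0803]
tcp_rot: [[0.007, -0.0, -1.0], [1.0, 0.0, 0.007], [0.0, -1.0, 0.0]]
ft_force: [0.3, 1.1, 0.7]
gripper_width: 0.0161
```

Call:
{"op": "play_rows", "data": {
  "increments": [
    [0, 0, -0.001, -0.0005, 0],
    [0, 0, -0.002, -0.0005, 0],
    [0, 0, -0.002, -0.0005, 0]
  ]
}}

```text
clock: 14.97
ee_pos: [0.4612, -0.2989, 0.0798]
tcp_rot: [[0.007, -0.0, -1.0], [1.0, 0.001, 0.007], [0.001, -1.0, 0.0]]
ft_force: [0.1, 2.3, 1.3]
gripper_width: 0.0166
```

Call:
{"op": "play_rows", "data": {
  "increments": [
    [0, 0, -0.001, 0, 0],
    [0, 0, -0.002, 0, 0],
    [0, 0, -0.002, 0, 0]
  ]
}}

```text
clock: 15.22
ee_pos: [0.461, -0.2999, 0.0795]
tcp_rot: [[0.007, -0.001, -1.0], [1.0, 0.003, 0.007], [0.003, -1.0, 0.001]]
ft_force: [0.1, 5.8, 2.0]
gripper_width: 0.0165
```

The pull force is rising: 5.8 N in y with a small lag, so the hook is on the lip. I'll keep pulling slowly.

Call:
{"op": "play_rows", "data": {
  "increments": [
    [0, 0, -0.001, 0, 0],
    [0, 0, -0.001, 0, 0],
    [0, 0, -0.001, 0, 0]
  ]
}}

```text
clock: 15.47
ee_pos: [0.461, -0.3001, 0.0793]
tcp_rot: [[0.007, -0.001, -1.0], [1.0, 0.005, 0.007], [0.005, -1.0, 0.001]]
ft_force: [0.4, 7.6, 2.2]
gripper_width: 0.0166
```

Call:
{"op": "play_rows", "data": {
  "increments": [
    [0, 0, -0.001, 0, 0],
    [0, 0, -0.001, 0, 0]
  ]
}}

```text
clock: 15.63
ee_pos: [0.4609, -0.3005, 0.0792]
tcp_rot: [[0.007, -0.001, -1.0], [1.0, 0.006, 0.007], [0.006, -1.0, 0.001]]
ft_force: [0.9, 10.6, 3.5]
gripper_width: 0.0164
```

Call:
{"op": "play_rows", "data": {
  "increments": [
    [0, 0, -0.001, 0, 0],
    [0, 0, -0.002, 0, 0],
    [0, 0, -0.002, 0, 0]
  ]
}}

```text
clock: 15.88
ee_pos: [0.4607, -0.3021, 0.0789]
tcp_rot: [[0.007, -0.002, -1.0], [1.0, 0.007, 0.007], [0.007, -1.0, 0.002]]
ft_force: [0.6, 10.2, 2.3]
gripper_width: 0.0163
```

Call:
{"op": "play_rows", "data": {
  "increments": [
    [0, 0, -0.001, 0, 0],
    [0, 0, -0.001, 0, 0]
  ]
}}

```text
clock: 16.05
ee_pos: [0.4605, -0.3036, 0.0786]
tcp_rot: [[0.007, -0.002, -1.0], [1.0, 0.006, 0.007], [0.006, -1.0, 0.002]]
ft_force: [-0.8, 7.8, -0.2]
gripper_width: 0.0166
```

Call:
{"op": "play_rows", "data": {
  "increments": [
    [0, 0, -0.001, 0, 0],
    [0, 0, -0.001, 0, 0]
  ]
}}

```text
clock: 16.22
ee_pos: [0.4606, -0.3061, 0.0788]
tcp_rot: [[0.006, -0.002, -1.0], [1.0, 0.003, 0.006], [0.003, -1.0, 0.002]]
ft_force: [0.5, 2.8, -0.4]
gripper_width: 0.0163
```

Call:
{"op": "play_rows", "data": {
  "increments": [
    [0, 0, -0.001, 0, 0],
    [0, 0, -0.001, 0, 0]
  ]
}}

```text
clock: 16.38
ee_pos: [0.4613, -0.3094, 0.08]
tcp_rot: [[0.007, 0.0, -1.0], [1.0, -0.002, 0.007], [-0.002, -1.0, -0.0]]
ft_force: [0.7, -1.1, -0.5]
gripper_width: 0.0164
```

Call:
{"op": "play_rows", "data": {
  "increments": [
    [0, 0, -0.002, 0, 0],
    [0, 0, -0.004, 0, 0],
    [0, 0, -0.006, 0, 0],
    [0, 0, -0.008, 0, 0],
    [0, 0, -0.01, 0, 0]
  ]
}}

```text
clock: 16.8
ee_pos: [0.4613, -0.3189, 0.0801]
tcp_rot: [[0.007, 0.0, -1.0], [1.0, -0.0, 0.007], [-0.0, -1.0, -0.0]]
ft_force: [-0.4, -0.0, -0.7]
gripper_width: 0.0164
```

Call:
{"op": "play_rows", "data": {
  "increments": [
    [0, 0, -0.002, 0, 0],
    [0, 0, -0.004, 0, 0],
    [0, 0, -0.006, 0, 0],
    [0, 0, -0.008, 0, 0],
    [0, 0, -0.01, 0, 0],
    [0, 0, -0.012, 0, 0],
    [0, 0, -0.014, 0, 0],
    [0, 0, -0.014, 0, 0]
  ]
}}

```text
clock: 17.47
ee_pos: [0.4613, -0.3328, 0.0801]
tcp_rot: [[0.007, 0.0, -1.0], [1.0, -0.0, 0.007], [-0.0, -1.0, -0.0]]
ft_force: [0.1, 0.3, -1.7]
gripper_width: 0.0164
```

```bash
python3 - <<'E'
from h import *
jm,d,K,T=get("top"); cv2.imwrite("pics/t3.png",cv2.resize(jm[150:250,320:440],None,fx=6,fy=6,interpolation=cv2.INTER_CUBIC))
h=cv2.cvtColor(jm,cv2.COLOR_BGR2HSV)[170:235,345:410]; m=(h[...,0]>12)&(h[...,0]<32)&(h[...,1]>110)&(h[...,2]>100)
v,u=np.nonzero(m); print(m.sum(), (u.mean()+345,v.mean()+170,u.min()+345,u.max()+345) if m.any() else 0, state()["ft_force"])
E
```

```text
12 (np.float64(377.9166666666667), np.float64(204.66666666666666), np.int64(376), np.int64(380)) [-0.46867734 -0.50391965 -1.68296399]
```

Call:
{"op": "play_rows", "data": {
  "increments": [
    [0, 0, 0, 0.005, 0],
    [0, 0, 0, 0.01, 0],
    [0, 0, 0, 0.02, 0],
    [0, 0, 0, 0.04, 0],
    [0, 0, 0, 0.07, 0],
    [0, 0, 0, 0.1, 0],
    [0, 0, 0.03, 0.1, 0],
    [0, 0, 0.07, 0.1, 0],
    [0, 0, 0.105, 0.1, 0],
    [0, 0, 0.14, 0.1, 0]
  ]
}}

```text
clock: 18.35
ee_pos: [0.4613, -0.1911, 0.1814]
tcp_rot: [[0.007, 0.002, -1.0], [1.0, -0.001, 0.007], [-0.001, -1.0, -0.002]]
ft_force: [0.9, 0.6, -1.2]
gripper_width: 0.0164
```

Call:
{"op": "play_rows", "data": {
  "increments": [
    [0, 0, 0.03, 0, 0],
    [0, 0, 0.07, 0, 0],
    [0, 0, 0.1, 0, 0],
    [0, 0, 0.13, 0, 0],
    [0, 0, 0.165, 0, 0],
    [0, 0, 0.2, 0, 0],
    [0, 0, 0.2, 0, 0]
  ]
}}

```text
clock: 18.93
ee_pos: [0.4609, 0.0128, 0.1811]
tcp_rot: [[0.001, 0.001, -1.0], [1.0, 0.002, 0.001], [0.002, -1.0, -0.001]]
ft_force: [0.2, 0.7, -0.8]
gripper_width: 0.0164
```

```bash
python3 - <<'E'
from h import *
jm,d,K,T=get("top"); cv2.imwrite("pics/t4.png",cv2.resize(jm[160:250,335:435],None,fx=7,fy=6,interpolation=cv2.INTER_CUBIC)); np.savez("t4.npz",im=jm,d=d,K=K,T=T)
P=pts(d,K,T)
h=cv2.cvtColor(jm,cv2.COLOR_BGR2HSV); m=(h[...,0]>12)&(h[...,0]<32)&(h[...,1]>110)&(h[...,2]>100); m[:170]=0;m[232:]=0;m[:,:345]=0;m[:,410:]=0
v,u=np.nonzero(m); print(m.sum(),u.mean(),v.mean(),u.min(),u.max()); print(np.median(P[m],0))
E
```

```text
77 380.76623376623377 206.0 376 385
[ 0.46153794 -0.31720093  0.04468882]
```

View pics/t4.png

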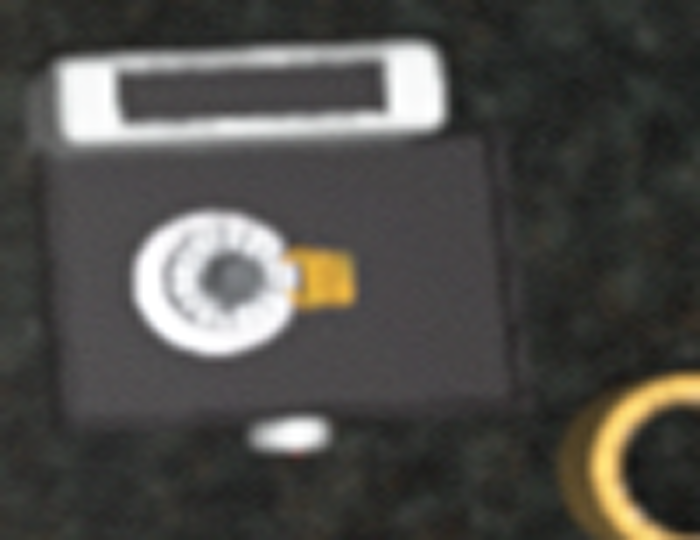

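The clip is off. It leans from the burr onto the tray at crop (320,278), its origin about 30 mm or more from the spindle. Next I'll check how the pick sits in the grip before putting it back.

Call:
{"op": "play_rows", "data": {
  "increments": [
    [0, -0.01, 0.035, 0, -0.05],
    [0, -0.02, 0.07, 0, -0.1],
    [0, -0.025, 0.105, 0, -0.15],
    [0, -0.03, 0.14, 0, -0.2],
    [0, -0.035, 0.175, 0, -0.25],
    [0, -0.045, 0.21, 0, -0.288],
    [0, -0.055, 0.245, 0, -0.288],
    [0, -0.065, 0.28, 0, -0.288],
    [0, -0.08, 0.315, 0, -0.288],
    [0, -0.09, 0.35, 0, -0.288]
  ]
}}

```text
clock: 19.82
ee_pos: [0.371, 0.3586, 0.1809]
tcp_rot: [[0.291, 0.001, -0.957], [0.957, 0.0, 0.291], [0.001, -1.0, -0.001]]
ft_force: [0.9, -0.4, -0.7]
gripper_width: 0.0164
```

Call:
{"op": "play_rows", "data": {
  "increments": [
    [0, -0.007, 0.03, 0.01, 0],
    [0, -0.014, 0.06, 0.02, 0],
    [0, -0.014, 0.084, 0.0325, 0],
    [0, -0.014, 0.084, 0.0325, 0],
    [0, -0.014, 0.084, 0.0325, 0]
  ]
}}

```text
clock: 20.23
ee_pos: [0.3584, 0.4421, 0.2138]
tcp_rot: [[0.29, 0.002, -0.957], [0.957, 0.001, 0.29], [0.001, -1.0, -0.002]]
ft_force: [0.8, -0.2, -1.0]
gripper_width: 0.0165
```

```bash
python3 - <<'E'
from h import *
im,d,K,T=get("side"); s=state(); print(s["ee_pos"],s["gripper_width"])
f=np.load("hook.npz")
c=lambda a:cv2.resize(a[115:185,45:115],(400,400),interpolation=cv2.INTER_CUBIC)
cv2.imwrite("pics/s4.png",np.hstack([c(f["im"]),c(im)]))
for a,ee in((f["im"],f["ee"]),(im,s["ee_pos"])):
    h=cv2.cvtColor(a,cv2.COLOR_BGR2HSV); m=(h[...,0]<18)&(h[...,1]>180)&(h[...,2]>110); m[:, :55]=0; m[:,90:]=0; m[:135]=0;m[175:]=0
    c=np.argwhere(m)[:,::-1].astype(np.float32); print(cv2.minAreaRect(c),proj(ee,K,T))
E
```

```text
[0.35804289 0.44098323 0.21284489] 0.016382798464817952
((71.0533676147461, 154.56460571289062), (24.959407806396484, 9.29419231414795), 77.00537872314453) [ 76.90582476 160.86779544]
((70.87026977539062, 152.1725311279297), (24.943716049194336, 8.88337516784668), 72.47443389892578) [ 78.85540176 168.1607328 ]
```

View pics/s4.png

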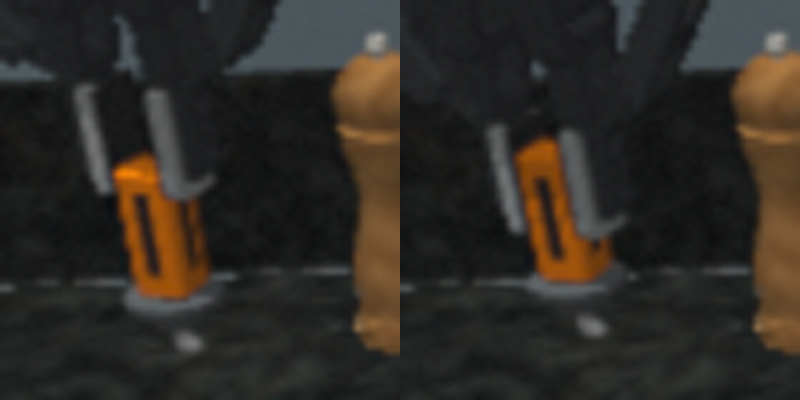

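The grip is firm and the pick still close to upright, with its hook visible at (592,325). Now I'll return it to the stand.

Call:
{"op": "play_rows", "data": {
  "increments": [
    [0, 0.01, -0.03, 0, 0],
    [0, 0.02, -0.06, 0, 0],
    [0, 0.03, -0.09, 0, 0],
    [0, 0.04, -0.12, 0, 0],
    [0, 0.05, -0.15, 0, 0],
    [0, 0.06, -0.18, 0, 0],
    [0, 0.07, -0.22, 0, 0],
    [0, 0.08, -0.25, 0, 0],
    [0, 0.08, -0.25, 0, 0],
    [0, 0.08, -0.25, 0, 0]
  ]
}}

```text
clock: 21.12
ee_pos: [0.4373, 0.1889, 0.212]
tcp_rot: [[0.296, -0.001, -0.955], [0.955, -0.0, 0.296], [-0.001, -1.0, 0.001]]
ft_force: [-1.0, -0.1, -1.2]
gripper_width: 0.0164
```

Call:
{"op": "play_rows", "data": {
  "increments": [
    [0, 0, 0, -0.03, 0],
    [0, 0, 0, -0.06, 0],
    [0, 0, 0, -0.09, 0],
    [0, 0, 0, -0.11, 0],
    [0, 0, 0, -0.12, 0],
    [0, 0, 0, -0.13, 0],
    [0, 0, 0, -0.138, 0],
    [0, 0, 0, -0.144, 0],
    [0, 0, 0, -0.148, 0],
    [0, 0, 0, -0.148, 0]
  ]
}}

```text
clock: 21.95
ee_pos: [0.4373, 0.1916, 0.0643]
tcp_rot: [[0.29, -0.0, -0.957], [0.957, -0.0, 0.29], [-0.0, -1.0, 0.0]]
ft_force: [-0.1, 0.9, -0.5]
gripper_width: 0.0162
```

Call:
{"op": "play_rows", "data": {
  "increments": [
    [0, 0, 0, -0.003, 0],
    [0, 0, 0, -0.006, 0],
    [0, 0, 0, -0.009, 0],
    [0, 0, 0, -0.011, 0],
    [0, 0, 0, -0.011, 0]
  ]
}}

```text
clock: 22.37
ee_pos: [0.4371, 0.1916, 0.0531]
tcp_rot: [[0.291, -0.0, -0.957], [0.957, -0.0, 0.291], [-0.0, -1.0, 0.0]]
ft_force: [-0.2, 0.3, -0.6]
gripper_width: 0.0164
```

Call:
{"op": "play_rows", "data": {
  "increments": [
    [0.15, 0, 0, 0, 0],
    [0.3, 0, 0, 0, 0],
    [0.6, 0, 0, 0, 0],
    [0.7, 0, 0, 0, 0],
    [0.7, 0, 0, 0, 0],
    [0.7, 0, 0, 0, 0],
    [0.7, 0, 0, 0.02, 0],
    [0.7, 0, 0, 0.05, 0],
    [0.7, 0, 0, 0.09, 0],
    [0.7, 0, 0, 0.13, 0]
  ]
}}

```text
clock: 23.2
ee_pos: [0.4362, 0.1914, 0.1842]
tcp_rot: [[0.291, -0.002, -0.957], [0.957, -0.0, 0.291], [-0.001, -1.0, 0.002]]
ft_force: [1.1, -0.8, 0.5]
gripper_width: 0.0598
```

Call:
{"op": "play_rows", "data": {
  "increments": [
    [0.7, 0, 0, 0.03, 0],
    [0.7, -0.01, -0.03, 0.05, 0],
    [0.7, -0.02, -0.07, 0.05, 0],
    [0.7, -0.03, -0.11, 0.05, 0],
    [0.7, -0.04, -0.15, 0.05, 0],
    [0.7, -0.05, -0.18, 0.05, 0],
    [0.7, -0.06, -0.22, 0.05, 0],
    [0.7, -0.06, -0.24, 0.05, 0],
    [0.7, -0.06, -0.24, 0.05, 0]
  ]
}}

```text
clock: 23.95
ee_pos: [0.3769, -0.0517, 0.2337]
tcp_rot: [[0.296, 0.001, -0.955], [0.955, -0.002, 0.296], [-0.001, -1.0, -0.001]]
ft_force: [-0.3, 0.8, -0.0]
gripper_width: 0.0595
```

```bash
python3 - <<'E'
from h import *
import time
im,d,K,T=get("top"); sd,_,K2,T2=get("side")
h=cv2.cvtColor(im,cv2.COLOR_BGR2HSV)
f=np.load("t4.npz")["im"]
for a in(f,im):
    h=cv2.cvtColor(a,cv2.COLOR_BGR2HSV); m=(h[...,0]>12)&(h[...,0]<32)&(h[...,1]>110)&(h[...,2]>100); m[:170]=0;m[232:]=0;m[:,:345]=0;m[:,410:]=0
    v,u=np.nonzero(m); print("brass",m.sum(),u.mean().round(2),v.mean().round(2))
for n,z,U in(("lip end",.035,386.2),("jaw end",.06,375.8)): print(n,ray(U,206,K,T,z).round(4))
S=8; a=cv2.resize(im[192:242,198:248],None,fx=S,fy=S,interpolation=cv2.INTER_CUBIC); h=cv2.cvtColor(a,cv2.COLOR_BGR2HSV)
o=(h[...,0]<25)&(h[...,1]>140)&(h[...,2]>150); o[:,330:]=0
v,u=np.nonzero(o); print("handle",o.sum(), ray((u.mean()+.5)/S-.5+198,(v.mean()+.5)/S-.5+192,K,T,.11) if o.any() else 0, proj([.437,.193,.11],K,T))
cv2.imwrite("pics/f.png",np.hstack([cv2.resize(sd[120:260,100:280],(400,400)),cv2.resize(im[145:245,190:290],(400,400))]))
print(state()["ee_pos"],state()["clock"])
E
```

```text
brass 77 380.77 206.0
brass 77 380.77 206.0
lip end [ 0.4622 -0.3371  0.035 ]
jaw end [ 0.4605 -0.2978  0.06  ]
handle 2618 [0.43583721 0.19099292 0.11      ] [216.43568329 213.33366737]
[ 0.37721964 -0.04867133  0.2335595 ] 24.05
```

View pics/f.png

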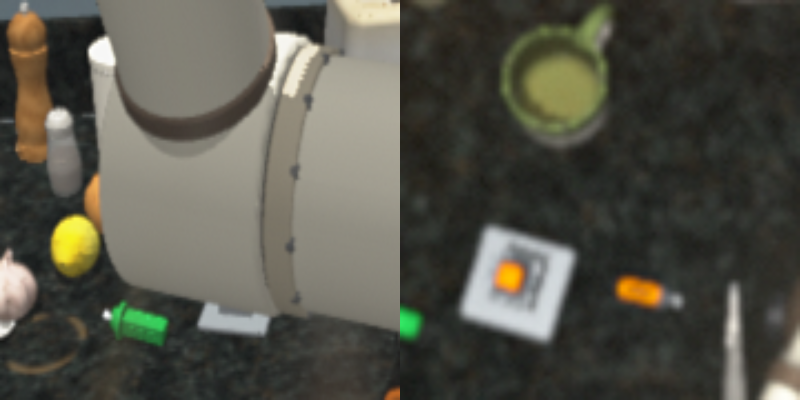

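```bash
python3 - <<'E'
from h import *
im,d,K,T=get("top"); f=np.load("top0.npz")
for a,dd in((f["im"],f["d"]),(im,d)):
    h=cv2.cvtColor(a,cv2.COLOR_BGR2HSV); m=(h[...,0]<25)&(h[...,1]>140)&(h[...,2]>130); m[:200]=0;m[228:]=0;m[:,:205]=0;m[:,232:]=0
    v,u=np.nonzero(m); z=pts(dd,K,T)[...,2]; print(m.sum(),u.mean().round(2),v.mean().round(2),np.median(z[cv2.erode(m.astype(np.uint8),np.ones((3,3)))>0]).round(4))
    w=z[205:222,210:228]; w=w[(w>.055)&(w<.075)]; print("collar/well",np.median(w).round(4),len(w))
E
```

```text
41 216.85 213.61 0.1118
collar/well 0.0633 98
41 217.07 213.85 0.113
collar/well 0.064 92
```

The pick matches its starting state: same area, moved 0.3 px, same height. I'll hand in.

```bash
python3 -c "
from bench import job; print(job.sign_off())"
```

```text
the job is handed in; nothing more can be done
None
```

The job is handed in: the clip is off the spindle and lying on the grinder, and the pick is back in its stand. The sign-off reports no verdict.

**What I did:**
- **Grasp:** I took the orange pick from the grey stand. My first grip held only the top 12 mm or so of the handle, because the fingertips sat about 28 mm above the stated tool point in the side view. I put the pick back and gripped it deeper.
- **Pull:** I lowered the hook behind the lip until a light touch of about 2 N. I then pulled slowly along -y. The wrist force peaked at about 11 N in the readings before the clip snapped out.
- **Return:** I put the pick back in its stand and moved the gripper clear.

**Last checks:**
- **Clip:** It leans from the burr onto the tray, at the same pixels in two images 5 s apart. I estimate its origin at 30–35 mm from the spindle's axis.
- **Pick:** Its handle is within about 1 mm of where it started, at the same height.
- **Bystanders:** The mug and lemon looked to be in place, but I didn't measure them.

**Less certain:**
- The arm blocked both cameras during the hooking, so that part was done by force readings alone.
- The first touch may have been the pick's boss on the spindle head rather than the hook on the tab. The two heights are almost the same.
- A side view after the pull hinted at a tilt of about 2° in the grip. The final side view of the stand was blocked, so I judged the seating from the top view only.

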